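# Fold the recipe stand flat

## Task

The larger wooden stand, the recipe stand with a steel lift bar along its free edge, is propped up on its ratchet and cannot be pushed down. Fold it away: raise its board by the bar through the remaining notches and on past the top until the weighted pawl at its side tips over, then lower the board all the way flat without letting it drop, and let go. Do not touch the small stand with the phone.

Things in the scene. Friction and masses are not known exactly. Their poses are not given: they have to be found in the camera images.
- recipe_board (a joint): Angle of the recipe stand's board, rad: 0 = flat, grows as the bar is raised, stop at 1.40. Notches hold it at 0.31, 0.56 and 0.80; it starts in one of the first two and clicks upwards freely. At about 1.1 the brass-weighted pawl tips over and stays off; then the board swings freely and falls if let go. Raise it to about 1.2, short of the stop. Board 0.28 to 0.46 kg, about 2 N at the bar.
- lift_bar (a point): Middle of the lift bar: round steel, 12 mm thick, 110 mm long, at the board's free edge, 168 mm from the hinge line. y runs along the bar, x along the board away from the hinge. A 41 mm gap between bar and board, open below, lets fingers straddle the bar within 35 mm of its middle; it can turn in the fingers. When flat its centre is 35 mm above the worktop, nothing under it.
- board_hinge (a point): Mid-point of the recipe stand's hinge line, 35 mm above the worktop; the stand is fixed. x is level, from the hinge towards the bar (to the robot's right, -1.57 +- 0.35 rad), y along the hinge, z up; the bar moves on a circle of 168 mm about it. Board: light wood, 130 mm wide, 121 mm deep, 10 mm thick. At +y, 70 to 106 mm from the middle, stands the steel ratchet, up to 155 mm high.
- phone_stand: The small stand of the same light wood, 110 x 85 mm, about 155 mm high, with a black phone leaning on it; fixed, not to be touched. Origin at the centre of its underside; the phone faces -x. It is left or right of the recipe stand.

How it is judged:
On the way:
1. the board is raised past its top notch, over 1.0 rad (value of joint recipe_board above 1 rad), for 0.1 s.
At the end, for the whole second after the job is handed in: the recipe board lies flat (hinge angle below 0.06 rad, about 10 mm at the bar) and at rest (value of joint recipe_board below 0.06 rad and velocity of joint recipe_board between -0.1 and 0.1 rad/s); the robot touches nothing.
It fails at once if the board falls (goes down faster than 3 rad/s) (velocity of joint recipe_board below -3 rad/s).
It fails at once if the small phone stand is touched with over 2 N (contact force between phone_stand and the fingers above 2 N or contact force between phone_stand and the arm above 2 N).
It also fails if it takes over 42 s, if anything falls off the work surface, if the arm or the gripper's body presses on something with over 40 N, if the wrist force passes 120 N, or if a joint passes its speed limit or range.

## Robot

A 6-joint arm with a two-finger parallel gripper is mounted at the origin on a cart in front of the work surface, level with it; the furniture and walls round the work are solid. World frame = base frame: x ahead of the robot, y to its left, z up, the work surface at z = 0. Lengths are in m, angles in rad, forces in N, time in s.
With the tool pointing down it reaches from about 0.425 to 0.95 m from the base axis. Payload 3.5 kg.
Tool frame: the origin (TCP) lies midway between the tips of the shut fingers; the grasp point (between the pads) lies 19 mm behind it; z points along the fingers, y is the line along which they close (so a half turn about z gives the same grasp; the last joint's range is limited). The gripper opens to 85 mm and grips with 20 to 120 N. Pads are 22 mm wide; open, the fingers measure 114 mm over their backs; the gripper's body (76 mm by 85 mm) begins 54 mm behind the grasp point. The pads swing forward as they close: fully open they stand 13 mm farther back than shut.
Start: joints at [-1.301, 0.286, 1.577, -0, 1.279, -0.15], TCP at [0.275, -0.616, 0.231] pointing down, gripper open.
Joint ranges: [-2.77, 2.77], [-0.9, 2.22], [0.21, 2.48], [-1.53, 4.67], [0.24, 2.81], [-2.84, 2.84]. Speed limits (rad/s): [2.79, 2.79, 3.14, 3.14, 3.14, 3.14].

## Interface

Orientations are given as a unit quaternion [x, y, z, w].
In Python, from plant import * gives the robot as it stands.
- The arm moves only by the tool move_arm, never from a script. Its argument "moves" is a list of rows, each a list of 3 entries, a list of its own where there are three numbers: the opening, from 0 (shut) to 1 (fully open), then the shift along the tool's x, y, z in m, then the turn, a rotation vector about the tool's x, y, z in rad. A call has exactly 10 rows; each row shifts and turns the commanded pose from where the row before left it, along the tool's axes as they then stand; what a row does not reach is not made up. A row lasts 1/12 s, in which the tool goes at most 41.7 mm and 7.16 degrees, less where a joint would pass 70% of its speed; a pose out of reach is approached as far as the arm can. A call is refused whole if a number of a shift passes 0.0417 or a number of a turn 0.125, either way. A call with a gripper value outside its range is refused whole. The fingers move at their own pace and stop on an object; "grip_force" is the grip in N (left out, the last holds). Time passes only in rows, so rows that do not move let the fingers close, or fill a call up. It gives the time, the measured TCP pose, the force, the opening and the grip force at its end, in the units of the state.
- get_state(): the state, without advancing time (a new reading comes with each control period).
- read_camera(name): name is "side" or "top" or "wrist"; returns the picture (400x640x3 uint8, red, green, blue); there is no depth.
- camera_params(name): a dict with "fx", "fy", "cx", "cy" (pixels), "rvec" (rotation vector, rad) and "tvec" (3), from world to camera coordinates, as OpenCV has them; the wrist camera has in their place "tool_from_camera" (4x4, takes a point from camera to tool coordinates, whose origin is the TCP and whose axes are the flange's). Camera axes: x right, y down, z forward; pixel columns grow to the right and rows downward; lengths in m; the calibration is good to about 2 mm. The wrist camera is an equidistant fisheye: a pixel r from the principal point sees the ray r / f radians off the axis. A picture is of the moment at which its call begins: read the wrist's pose just before it. camera_params takes no time and is no camera call.
- sign_off(): hands the job in; it is judged then, once.
The state is a dict: "time": time; "qpos": joint angles; "dq": joint speeds; "joint_efforts": joint torques, N m; "eef_pos": TCP position; "tcp_rot": TCP orientation; "contact_force": force on the tool from outside, world axes, zero at the start; "wrist_torque": the same for the moment, N m; "opening": opening from 0.0 (shut) to 1.0 (fully open); "finger_force": force on a finger pad.
Only numpy, scipy, OpenCV 4.12 (cv2) and the standard library are available. Lean on these libraries where they do the work, as an engineer would, in place of code of your own. Each camera call takes 0.05 s, during which the arm holds its last target. There are 200 camera calls.

## Working session

There is one attempt and no reset: what is moved stays moved. The work goes in short steps, Python scripts to look and compute and a tool call to move; the robot and the scene stay as the last step left them, time stands still between calls to the robot, and variables do not carry over. Pictures are saved under pics/ and viewed, at most 10 in all, crops included, and the job is handed in when it is done.

Besides the shell and the picture viewer there is one more tool, called after "Call:" in YAML: its name, and indented under it one key for each argument. move_arm: Moves the arm, as the interface text tells. Its arguments: {"type":"object","properties":{"moves":{"type":"array"},"grip_force":{"type":"number"}},"required":["moves"]}

```bash
mkdir -p pics; python3 - <<'E'
from plant import *
import cv2,numpy as np
s=get_state();print(s)
for n in("side","top"):
    cv2.imwrite(f"pics/{n}0.png",read_camera(n)[:,:,::-1]);print(n,camera_params(n))
print(camera_params("wrist"))
E
```

```text
{'time': 0.0, 'qpos': array([-1.30102313e+00,  2.87181319e-01,  1.57817805e+00, -2.32136253e-05,
        1.27860329e+00, -1.50011730e-01]), 'dq': array([-0.00010664,  0.00032927,  0.00106215,  0.00085244, -0.00017265,
        0.00014937]), 'joint_efforts': array([ 1.19998425e-03, -4.05978477e+01, -2.92624497e+01, -1.13045503e-04,
        5.81615939e-03,  1.23947657e-05]), 'eef_pos': array([ 0.27494274, -0.61574512,  0.22993617]), 'tcp_rot': array([ 9.78051940e-01,  2.08357859e-01, -8.20074177e-05, -1.18221420e-03]), 'contact_force': array([-0.40445047,  0.37052809, -0.76332236]), 'wrist_torque': array([-0.03259803,  0.06504728,  0.02532829]), 'finger_force': 0.0, 'opening': 0.9983451742137092}
side {'fx': 477.1261794900909, 'fy': 477.1261794900909, 'cx': 325.56759850293565, 'cy': 202.77880953935068, 'rvec': array([ 0.26250946, -2.72077722,  1.34948519]), 'tvec': array([0.49461271, 0.11333681, 1.0930466 ])}
top {'fx': 379.98436988021274, 'fy': 379.98436988021274, 'cx': 326.3471308968699, 'cy': 193.14564704464112, 'rvec': array([ 2.10634128, -2.16907326,  0.11369014]), 'tvec': array([0.01473759, 0.50603865, 0.93598574])}
{'fx': 309.70691628693146, 'fy': 309.70691628693146, 'cx': 317.64312140677407, 'cy': 201.24316044836547, 'tool_from_camera': array([[ 8.68657620e-04, -9.45550485e-01, -3.25474309e-01,
         8.33503152e-02],
       [ 9.99999562e-01,  7.07683478e-04,  6.12972445e-04,
        -4.18377440e-04],
       [-3.49263602e-04, -3.25474699e-01,  9.45550685e-01,
        -1.42887621e-01],
       [ 0.00000000e+00,  0.00000000e+00,  0.00000000e+00,
         1.00000000e+00]])}
```

View pics/side0.png

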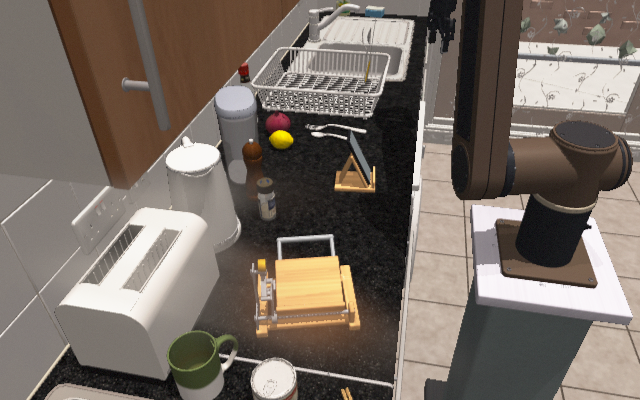

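View pics/top0.png

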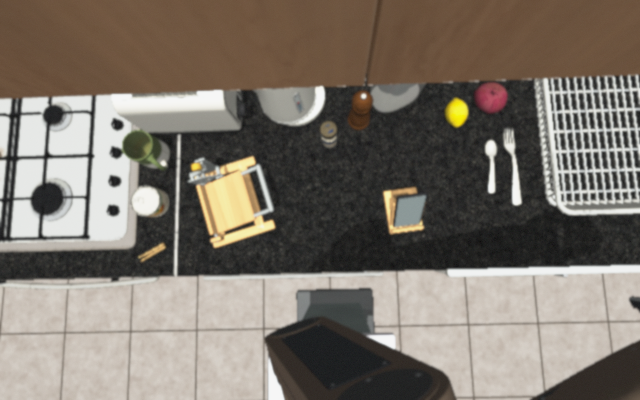

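The side view shows the recipe stand at about (305,290) with its bar at (305,240), and the phone stand at (355,175). In the top view the stand is at (232,200) with its bar at (264,190), and the phone is at (405,210). I'll zoom in on both.

```bash
python3 - <<'E'
import cv2,numpy as np
a=cv2.imread("pics/side0.png")[225:345,240:370];b=cv2.imread("pics/top0.png")[145:255,175:295]
a=cv2.resize(a,(390*1,360),interpolation=cv2.INTER_CUBIC);b=cv2.resize(b,(393,360),interpolation=cv2.INTER_CUBIC)
cv2.imwrite("pics/crop0.png",np.hstack([a,b]))
E
```

```text
(no output)
```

View pics/crop0.png

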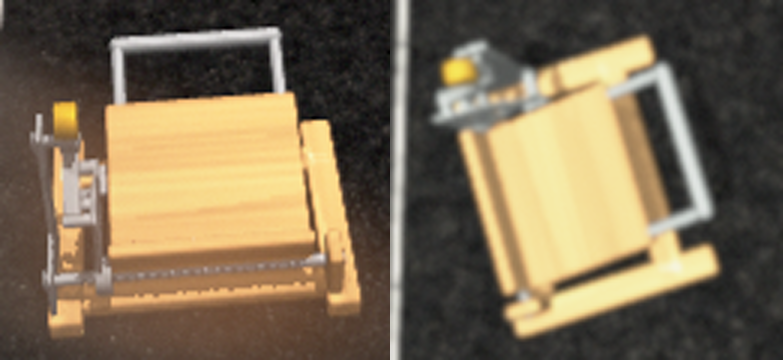

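The zoom shows the bar ends at side (278.7,239.3) and (332.3,236.3), and at top (258.7,166.4) and (271.5,210.7). The far board corners are also visible. I'll fit the pose from these.

```bash
cat > h.py <<'E'
import cv2,numpy as np
from scipy.spatial.transform import Rotation as R
from scipy.optimize import least_squares
def proj(P,c): return cv2.projectPoints(np.float64(P),c["rvec"],c["tvec"],np.array([[c["fx"],0,c["cx"]],[0,c["fy"],c["cy"]],[0,0,1.]]),None)[0][:,0]
def pts(p,L,zt):  # bar ends, far board top corners
    x,y,w,t=p
    l=np.array([[.168,L,0],[.168,-L,0],[.121,.065,zt],[.121,-.065,zt]])
    H=R.from_euler('z',w)*R.from_euler('y',-t)
    return H.apply(l)+[x,y,.035]
E
python3 - <<'E'
from plant import *
from h import *
cs,ct=camera_params("side"),camera_params("top")
S=np.array([[278.7,239.3],[332.3,236.3],[275.7,259.3],[338.3,256.7]]);T=np.array([[258.7,166.4],[271.5,210.7],[240.3,170.7],[256.8,217.7]])
Ps=[np.c_[proj,] if 0 else 0 for proj in []]
M=lambda c:np.array([[c["fx"],0,c["cx"]],[0,c["fy"],c["cy"]],[0,0,1.]])@np.c_[cv2.Rodrigues(c["rvec"])[0],c["tvec"]]
X=cv2.triangulatePoints(M(cs),M(ct),S.T,T.T);X=(X[:3]/X[3]).T;print(X.round(4),np.linalg.norm(X[0]-X[1]),np.linalg.norm(X[2]-X[3]))
for zt in(0,.005,.01):
    f=lambda p:np.r_[(proj(pts(p,.052,zt),cs)-S).ravel(),(proj(pts(p,.052,zt),ct)-T).ravel()]
    r=least_squares(f,[.55,.35,-1.3,.4],loss='soft_l1');print(zt,r.x.round(4),r.cost,f(r.x).round(1));print(pts(r.x,0,0)[0])
E
```

```text
[[0.5714 0.1627 0.0864]
 [0.462  0.132  0.0863]
 [0.5648 0.211  0.0753]
 [0.4442 0.1714 0.0674]] 0.11362765007025631 0.12717872215458198
0 [ 0.4716  0.301  -1.2808  0.3108] 8.35869540416336 [ 2.3  0.3 -2.2 -0.  -0.2  0.5  0.3 -1.4  0.   1.4 -0.4 -2.8  1.  -1.
 -0.5  1.5]
[0.51730637 0.14769564 0.08637542]
0.005 [ 0.4707  0.3006 -1.2736  0.3008] 9.72177023906793 [ 2.2  0.8 -2.3  0.2 -0.3 -0.3  0.4 -2.5  0.2  1.4  0.1 -3.   0.1 -1.1
 -1.1  1.5]
[0.51766968 0.14718153 0.08476822]
0.01 [ 0.4703  0.3003 -1.2705  0.2912] 12.945483642405122 [ 2.2  1.2 -2.4  0.5 -0.3 -1.2  0.5 -3.6  0.5  1.4  0.5 -3.  -0.7 -1.2
 -1.6  1.6]
[0.51788397 0.14658868 0.08323085]
```

Both methods agree. The bar middle is at about (0.517, 0.1475, 0.086), which is the 0.31 notch. The hinge is near (0.473, 0.301), yaw about -1.29. I'll approach high, above the phone stand.

Call:
move_arm:
  moves:
    - [0.45,[0.01,-0.008,-0.03],[0,0,0.0146]]
    - [0.45,[0.027,-0.0205,-0.01],[0,0,0.0146]]
    - [0.45,[0.027,-0.0205,-0.01],[0,0,0.0146]]
    - [0.45,[0.027,-0.0205,-0.01],[0,0,0.0146]]
    - [0.45,[0.027,-0.0205,-0.01],[0,0,0.0146]]
    - [0.45,[0.027,-0.0205,0],[0,0,0.0146]]
    - [0.45,[0.027,-0.0205,0],[0,0,0.0146]]
    - [0.45,[0.027,-0.0205,0],[0,0,0.0146]]
    - [0.45,[0.027,-0.0205,0],[0,0,0.0146]]
    - [0.45,[0.027,-0.0205,0],[0,0,0.0146]]
  grip_force: 25

```text
time: 0.93
eef_pos: [0.4472, -0.3473, 0.3008]
tcp_rot: [0.991, 0.136, -0.0, -0.0]
contact_force: [0.9, -0.8, 0.4]
opening: 0.449
finger_force: 0.0
```

```bash
cat >> h.py <<'E'
def delta(s,target,yaw):
    """shift in tool axes, rotvec in tool axes, to a tool-down pose with tool x at yaw"""
    r=R.from_quat(s["tcp_rot"]);d=R.from_euler('z',yaw)*R.from_euler('x',np.pi)
    return r.inv().apply(np.array(target)-s["eef_pos"]).round(4),(r.inv()*d).as_rotvec().round(4)
E
python3 - <<'E'
from plant import *
from h import *
s=get_state();print(s["eef_pos"],s["qpos"].round(3),s["opening"]);print(delta(s,[.517,.1475,.26],.277))
E
```

```text
[ 0.44715048 -0.34731507  0.30082437] [-0.84   0.     1.769  0.     1.373  0.458] 0.4487927536188606
(array([ 0.2006, -0.4577,  0.0411]), array([-0.0007,  0.0003, -0.0041]))
```

Call:
move_arm:
  moves:
    - [0.45,[0.015,-0.034,0],[0,0,0]]
    - [0.45,[0.015,-0.034,0],[0,0,0]]
    - [0.45,[0.015,-0.034,0],[0,0,0]]
    - [0.45,[0.015,-0.034,0],[0,0,0]]
    - [0.45,[0.015,-0.034,0],[0,0,0]]
    - [0.45,[0.015,-0.034,0],[0,0,0]]
    - [0.45,[0.015,-0.034,0],[0,0,0]]
    - [0.45,[0.015,-0.034,0],[0,0,0]]
    - [0.45,[0.015,-0.034,0],[0,0,0]]
    - [0.45,[0.015,-0.034,0],[0,0,0]]

```text
time: 1.77
eef_pos: [0.4988, 0.0207, 0.301]
tcp_rot: [0.991, 0.136, -0.0, -0.0]
contact_force: [0.2, 0.4, -0.4]
opening: 0.451
finger_force: 0.0
```

Call:
move_arm:
  moves:
    - [0.45,[0.013,-0.03,0],[0,0,0]]
    - [0.45,[0.013,-0.03,0],[0,0,0]]
    - [0.45,[0.011,-0.025,0.01],[0,0,0]]
    - [0.45,[0.008,-0.02,0.01],[0,0,0]]
    - [0.45,[0.006,-0.013,0.01],[0,0,0]]
    - [0.45,[0,0,0.01],[0,0,0]]
    - [0.45,[0,0,0],[0,0,0]]
    - [0.45,[0,0,0],[0,0,0]]
    - [0.45,[0,0,0],[0,0,0]]
    - [0.45,[0,0,0],[0,0,0]]

```text
time: 2.6
eef_pos: [0.5168, 0.1453, 0.2622]
tcp_rot: [0.991, 0.136, 0.001, 0.0]
contact_force: [-0.3, -0.2, -0.2]
opening: 0.453
finger_force: 0.0
```

```bash
cat >> h.py <<'E'
def wproj(P,s,c):
    T=np.eye(4);T[:3,:3]=R.from_quat(s["tcp_rot"]).as_matrix();T[:3,3]=s["eef_pos"]
    W=np.linalg.inv(T@c["tool_from_camera"]);q=np.atleast_2d(P)@W[:3,:3].T+W[:3,3]
    r=np.hypot(q[:,0],q[:,1]);th=np.arctan2(r,q[:,2])
    return np.c_[c["cx"]+c["fx"]*th*q[:,0]/r,c["cy"]+c["fy"]*th*q[:,1]/r]
E
python3 - <<'E'
from plant import *
from h import *
s=get_state();im=read_camera("wrist")[:,:,::-1].copy()
print(s["eef_pos"],s["qpos"].round(3));print(delta(s,[.517,.1475,.067],.277))
P=pts([.4727,.301,-1.294,.31],.055,.005)
for i,(u,v) in enumerate(wproj(P,s,camera_params("wrist"))): print(u,v);cv2.drawMarker(im,(int(u),int(v)),(0,0,255),0,10,1)
cv2.imwrite("pics/w1.png",im)
E
```

```text
[0.51683817 0.14530982 0.2622235 ] [ 0.085 -0.044  1.883 -0.     1.302  1.384]
(array([ 0.0005, -0.0022,  0.1952]), array([ 0.0004, -0.0014, -0.0046]))
315.7260685356246 126.15075305722155
316.23797674272157 225.48877271231945
271.94001421832945 116.74777583667496
276.71698432616563 230.0804013142926
```

View pics/w1.png

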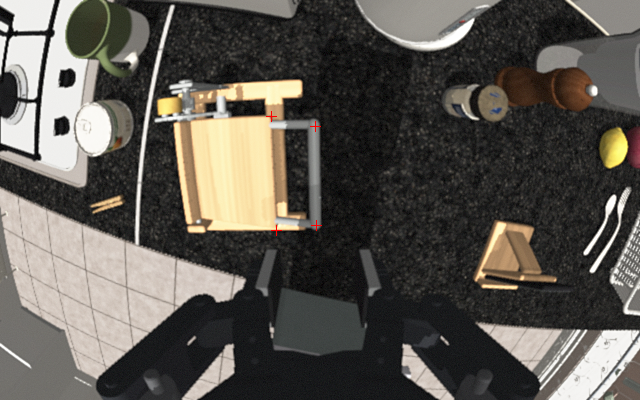

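The predicted bar ends (red) sit on the bar at (317,124) and (317,227), and the board corners match too, so the pose holds. I'll descend to straddle the bar, then close.

Call:
move_arm:
  moves:
    - [0.45,[0,-0.002,0.025],[0,0,0]]
    - [0.45,[0,0,0.028],[0,0,0]]
    - [0.45,[0,0,0.028],[0,0,0]]
    - [0.45,[0,0,0.028],[0,0,0]]
    - [0.45,[0,0,0.026],[0,0,0]]
    - [0.45,[0,0,0.022],[0,0,0]]
    - [0.45,[0,0,0.02],[0,0,0]]
    - [0.45,[0,0,0.018],[0,0,0]]
    - [0.45,[0,0,0],[0,0,0]]
    - [0.45,[0,0,0],[0,0,0]]

```text
time: 3.48
eef_pos: [0.5156, 0.1477, 0.0661]
tcp_rot: [0.991, 0.136, -0.001, -0.0]
contact_force: [0.6, 1.1, 0.8]
opening: 0.448
finger_force: 0.0
```

Call:
move_arm:
  moves:
    - [0,[0,0,0],[0,0,0]]
    - [0,[0,0,0],[0,0,0]]
    - [0,[0,0,0],[0,0,0]]
    - [0,[0,0,0],[0,0,0]]
    - [0,[0,0,0],[0,0,0]]
    - [0,[0,0,0],[0,0,0]]
    - [0,[0,0,0],[0,0,0]]
    - [0,[0,0,0],[0,0,0]]
    - [0,[0,0,0],[0,0,0]]
    - [0,[0,0,0],[0,0,0]]
  grip_force: 30

```text
time: 4.32
eef_pos: [0.5171, 0.1489, 0.0675]
tcp_rot: [0.991, 0.136, 0.002, -0.001]
contact_force: [0.9, 5.1, 1.4]
opening: 0.127
finger_force: 29.3
```

```bash
python3 - <<'E'
from plant import *
from h import *
s=get_state();print(s["eef_pos"],s["contact_force"],s["opening"],s["finger_force"])
r=R.from_quat(s["tcp_rot"]);c=s["eef_pos"]-r.apply([0,0,.019]);print("grasp",c)
u=np.array([np.cos(-1.294),np.sin(-1.294)]);n=(c[:2]-[.4727,.301])@u
print("radius",np.hypot(n,c[2]-.035),np.arctan2(c[2]-.035,n))
im=read_camera("wrist")[:,:,::-1];cv2.imwrite("pics/w2.png",im)
# arc table in tool axes (tool y along +/- board x, z down)
print(r.inv().apply([u[0],u[1],0]).round(3))
th=np.linspace(.31,1.2,21);x=.168*np.cos(th);z=.168*np.sin(th)
print(np.c_[th[1:],np.diff(x),np.diff(z)].round(4).tolist())
E
```

```text
[0.51713898 0.1489086  0.06754598] [0.94313018 5.11253623 1.44638943] 0.12675699282124533 29.27924931049347
grasp [0.51707366 0.14888014 0.08654585]
radius 0.16662894747358845 0.31450429142086944
[ 0.003  1.    -0.001]
[[0.3545, -0.0024, 0.0071], [0.399, -0.0028, 0.007], [0.4435, -0.0031, 0.0068], [0.488, -0.0034, 0.0067], [0.5325, -0.0037, 0.0065], [0.577, -0.0039, 0.0064], [0.6215, -0.0042, 0.0062], [0.666, -0.0045, 0.006], [0.7105, -0.0047, 0.0058], [0.755, -0.005, 0.0056], [0.7995, -0.0052, 0.0053], [0.844, -0.0055, 0.0051], [0.8885, -0.0057, 0.0048], [0.933, -0.0059, 0.0046], [0.9775, -0.0061, 0.0043], [1.022, -0.0063, 0.004], [1.0665, -0.0065, 0.0038], [1.111, -0.0066, 0.0035], [1.1555, -0.0068, 0.0032], [1.2, -0.0069, 0.0029]]
```

View pics/w2.png

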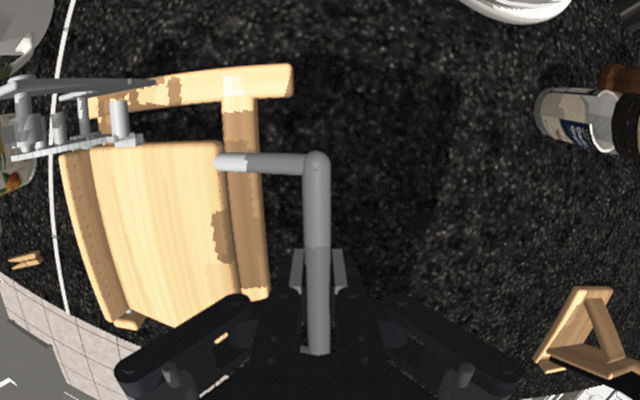

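The bar at (317,260) is held between both pads at an 11 mm opening, and the radius works out at 0.167 as expected. I'll raise it along the arc.

Call:
move_arm:
  moves:
    - [0,[0,-0.0024,-0.0071],[0,0,0]]
    - [0,[0,-0.0028,-0.007],[0,0,0]]
    - [0,[0,-0.0031,-0.0068],[0,0,0]]
    - [0,[0,-0.0034,-0.0067],[0,0,0]]
    - [0,[0,-0.0037,-0.0065],[0,0,0]]
    - [0,[0,-0.0039,-0.0064],[0,0,0]]
    - [0,[0,-0.0042,-0.0062],[0,0,0]]
    - [0,[0,-0.0045,-0.006],[0,0,0]]
    - [0,[0,-0.0047,-0.0058],[0,0,0]]
    - [0,[0,-0.005,-0.0056],[0,0,0]]

```text
time: 5.2
eef_pos: [0.5068, 0.183, 0.1321]
tcp_rot: [0.991, 0.137, 0.001, 0.002]
contact_force: [4.1, -4.9, 2.1]
opening: 0.125
finger_force: 29.3
```

```bash
cat >> h.py <<'E'
def where(s):
    r=R.from_quat(s["tcp_rot"]);c=s["eef_pos"]-r.apply([0,0,.019]);u=np.array([np.cos(-1.294),np.sin(-1.294)]);n=(c[:2]-[.4727,.301])@u
    return "r %.4f th %.3f x %.4f"%(np.hypot(n,c[2]-.035),np.arctan2(c[2]-.035,n),n),c.round(4),s["contact_force"].round(1),s["wrist_torque"].round(2),round(s["opening"],3)
E
python3 -c "
from plant import *
from h import *
print(where(get_state()))"
```

```text
('r 0.1689 th 0.758 x 0.1227', array([0.5068, 0.1831, 0.1511]), array([ 4.1, -4.9,  2.1]), array([-0.86, -0.7 ,  0.13]), 0.125)
```

Forces are low and it's tracking well. Next, on past the top to about 1.2.

Call:
move_arm:
  moves:
    - [0,[0,-0.0052,-0.0053],[0,0,0]]
    - [0,[0,-0.0055,-0.0051],[0,0,0]]
    - [0,[0,-0.0057,-0.0048],[0,0,0]]
    - [0,[0,-0.0059,-0.0046],[0,0,0]]
    - [0,[0,-0.0061,-0.0043],[0,0,0]]
    - [0,[0,-0.0063,-0.004],[0,0,0]]
    - [0,[0,-0.0065,-0.0038],[0,0,0]]
    - [0,[0,-0.0066,-0.0035],[0,0,0]]
    - [0,[0,-0.0068,-0.0032],[0,0,0]]
    - [0,[0,-0.0069,-0.0029],[0,0,0]]

```text
time: 6.03
eef_pos: [0.4895, 0.2419, 0.1748]
tcp_rot: [0.991, 0.137, 0.0, 0.003]
contact_force: [0.1, -6.1, 7.4]
opening: 0.13
finger_force: 30.7
```

Call:
move_arm:
  moves:
    - [0,[0,-0.002,-0.001],[0,0,0]]
    - [0,[0,0,0],[0,0,0]]
    - [0,[0,0,0],[0,0,0]]
    - [0,[0,0,0],[0,0,0]]
    - [0,[0,0,0],[0,0,0]]
    - [0,[0,0,0],[0,0,0]]
    - [0,[0,0,0],[0,0,0]]
    - [0,[0,0,0],[0,0,0]]
    - [0,[0,0,0],[0,0,0]]
    - [0,[0,0,0],[0,0,0]]

```text
time: 6.87
eef_pos: [0.4888, 0.2442, 0.1755]
tcp_rot: [0.991, 0.137, 0.0, 0.002]
contact_force: [-0.2, -3.7, 7.8]
opening: 0.128
finger_force: 30.9
```

```bash
python3 - <<'E'
from plant import *
from h import *
print(where(get_state()))
a=read_camera("side")[200:350,220:380,::-1];b=read_camera("top")[135:255,165:293,::-1]
cv2.imwrite("pics/c3.png",np.hstack([cv2.resize(a,(400,375),interpolation=2),cv2.resize(b,(400,375),interpolation=2)]))
th=np.linspace(1.2,0,31);x=.168*np.cos(th);z=.168*np.sin(th)
print(np.c_[np.diff(x),-np.diff(z)].round(4).tolist())
E
```

```text
('r 0.1701 th 1.217 x 0.0590', array([0.4888, 0.2443, 0.1945]), array([-0.2, -3.7,  7.8]), array([-0.7 ,  0.05,  0.13]), 0.128)
[[0.0062, 0.0026], [0.0061, 0.0028], [0.006, 0.003], [0.0059, 0.0033], [0.0057, 0.0035], [0.0056, 0.0037], [0.0054, 0.004], [0.0053, 0.0042], [0.0051, 0.0044], [0.0049, 0.0046], [0.0047, 0.0048], [0.0045, 0.005], [0.0043, 0.0051], [0.0041, 0.0053], [0.0039, 0.0055], [0.0037, 0.0056], [0.0035, 0.0058], [0.0032, 0.0059], [0.003, 0.006], [0.0027, 0.0061], [0.0025, 0.0062], [0.0022, 0.0063], [0.002, 0.0064], [0.0017, 0.0065], [0.0015, 0.0066], [0.0012, 0.0066], [0.0009, 0.0067], [0.0007, 0.0067], [0.0004, 0.0067], [0.0001, 0.0067]]
```

View pics/c3.png

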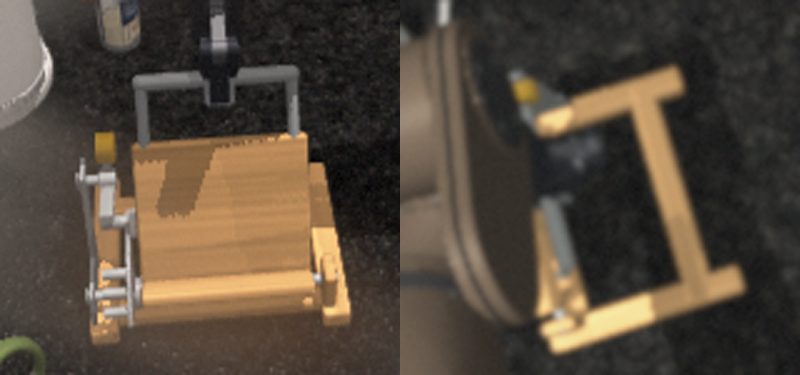

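The board is nearly upright at about 1.22 rad. The brass weight has moved, from (196,167) to (204,164) in the top view. I'll start lowering and watch the force near the 0.80 notch.

Call:
move_arm:
  moves:
    - [0,[0,0.0062,0.0035],[0,0,0]]
    - [0,[0,0.0061,0.0035],[0,0,0]]
    - [0,[0,0.006,0.003],[0,0,0]]
    - [0,[0,0.0059,0.0033],[0,0,0]]
    - [0,[0,0.0057,0.0035],[0,0,0]]
    - [0,[0,0.0056,0.0037],[0,0,0]]
    - [0,[0,0.0054,0.004],[0,0,0]]
    - [0,[0,0.0053,0.0042],[0,0,0]]
    - [0,[0,0.0051,0.0044],[0,0,0]]
    - [0,[0,0.0049,0.0046],[0,0,0]]

```text
time: 7.8
eef_pos: [0.5048, 0.1902, 0.1373]
tcp_rot: [0.991, 0.137, 0.001, 0.001]
contact_force: [1.4, -3.7, 4.9]
opening: 0.125
finger_force: 32.0
```

Call:
move_arm:
  moves:
    - [0,[0,0.0047,0.0048],[0,0,0]]
    - [0,[0,0.0023,0.0025],[0,0,0]]
    - [0,[0,0,0],[0,0,0]]
    - [0,[0,0,0],[0,0,0]]
    - [0,[0,0,0],[0,0,0]]
    - [0,[0,0,0],[0,0,0]]
    - [0,[0,0,0],[0,0,0]]
    - [0,[0,0,0],[0,0,0]]
    - [0,[0,0,0],[0,0,0]]
    - [0,[0,0,0],[0,0,0]]

```text
time: 8.63
eef_pos: [0.5068, 0.1834, 0.1297]
tcp_rot: [0.991, 0.137, 0.001, 0.002]
contact_force: [2.9, -4.7, 4.4]
opening: 0.126
finger_force: 32.1
```

```bash
python3 -c "
from plant import *
from h import *
print(where(get_state()))"
```

```text
('r 0.1670 th 0.749 x 0.1223', array([0.5068, 0.1835, 0.1487]), array([ 2.9, -4.7,  4.4]), array([-0.53, -0.39,  0.08]), 0.126)
```

It's below the notch and the force hasn't risen, so the pawl is off. I'll continue down.

Call:
move_arm:
  moves:
    - [0,[0,0.0044,0.0051],[0,0,0]]
    - [0,[0,0.0041,0.0053],[0,0,0]]
    - [0,[0,0.0039,0.0055],[0,0,0]]
    - [0,[0,0.0037,0.0056],[0,0,0]]
    - [0,[0,0.0035,0.0058],[0,0,0]]
    - [0,[0,0.0032,0.0059],[0,0,0]]
    - [0,[0,0.003,0.006],[0,0,0]]
    - [0,[0,0.0027,0.0061],[0,0,0]]
    - [0,[0,0.0025,0.0062],[0,0,0]]
    - [0,[0,0.0022,0.0063],[0,0,0]]

```text
time: 9.47
eef_pos: [0.5164, 0.1511, 0.0712]
tcp_rot: [0.991, 0.137, 0.002, 0.002]
contact_force: [4.8, -6.9, 3.3]
opening: 0.13
finger_force: 33.5
```

```bash
python3 -c "
from plant import *
from h import *
print(where(get_state()))"
```

```text
('r 0.1655 th 0.340 x 0.1561', array([0.5163, 0.1512, 0.0902]), array([ 4.8, -6.9,  3.3]), array([-0.77, -0.65,  0.12]), 0.13)
```

Call:
move_arm:
  moves:
    - [0,[0,0.0021,0.0064],[0,0,0]]
    - [0,[0,0.002,0.0064],[0,0,0]]
    - [0,[0,0.0018,0.0065],[0,0,0]]
    - [0,[0,0.0016,0.0065],[0,0,0]]
    - [0,[0,0.0013,0.0066],[0,0,0]]
    - [0,[0,0.001,0.0065],[0,0,0]]
    - [0,[0,0.0006,0.006],[0,0,0]]
    - [0,[0,0.0002,0.004],[0,0,0]]
    - [0,[0,0,0.002],[0,0,0]]
    - [0,[0,0,0],[0,0,0]]

```text
time: 10.3
eef_pos: [0.5191, 0.1417, 0.0196]
tcp_rot: [0.991, 0.137, 0.002, 0.001]
contact_force: [5.7, -3.5, -0.5]
opening: 0.126
finger_force: 34.4
```

```bash
python3 - <<'E'
from plant import *
from h import *
print(where(get_state()))
a=read_camera("side")[200:350,220:380,::-1];b=read_camera("wrist")[:,:,::-1]
cv2.imwrite("pics/c4.png",np.hstack([cv2.resize(a,(300,281),interpolation=2),cv2.resize(b,(450,281))]))
E
```

```text
('r 0.1659 th 0.022 x 0.1658', array([0.519 , 0.1418, 0.0386]), array([ 5.7, -3.5, -0.5]), array([-0.4 , -0.81,  0.12]), 0.126)
```

View pics/c4.png

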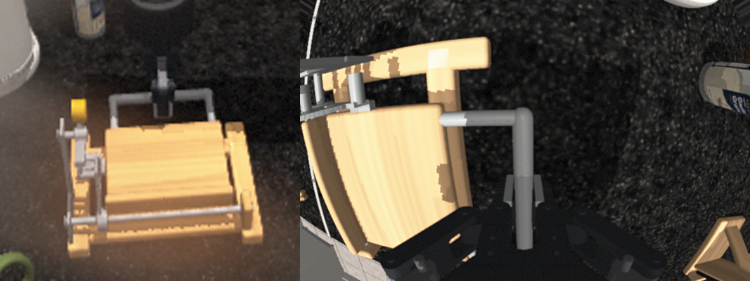

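The bar is now low, at about 0.02 rad, and still held. I'll press down the last few mm to seat it.

Call:
move_arm:
  moves:
    - [0,[0,0,0.002],[0,0,0]]
    - [0,[0,0,0.002],[0,0,0]]
    - [0,[0,0,0.001],[0,0,0]]
    - [0,[0,0,0],[0,0,0]]
    - [0,[0,0,0],[0,0,0]]
    - [0,[0,0,0],[0,0,0]]
    - [0,[0,0,0],[0,0,0]]
    - [0,[0,0,0],[0,0,0]]
    - [0,[0,0,0],[0,0,0]]
    - [0,[0,0,0],[0,0,0]]

```text
time: 11.23
eef_pos: [0.5192, 0.1416, 0.0149]
tcp_rot: [0.991, 0.137, 0.002, 0.001]
contact_force: [5.0, -3.7, -0.4]
opening: 0.128
finger_force: 34.5
```

```bash
python3 -c "
from plant import *
from h import *
print(where(get_state()))"
```

```text
('r 0.1660 th -0.006 x 0.1660', array([0.5191, 0.1416, 0.0339]), array([ 5. , -3.7, -0.4]), array([-0.49, -0.75,  0.13]), 0.128)
```

Call:
move_arm:
  moves:
    - [0,[0,0,0.002],[0,0,0]]
    - [0,[0,0,0.001],[0,0,0]]
    - [0,[0,0,0],[0,0,0]]
    - [0,[0,0,0],[0,0,0]]
    - [0,[0,0,0],[0,0,0]]
    - [0,[0,0,0],[0,0,0]]
    - [0,[0,0,0],[0,0,0]]
    - [0,[0,0,0],[0,0,0]]
    - [0,[0,0,0],[0,0,0]]
    - [0,[0,0,0],[0,0,0]]

```text
time: 12.07
eef_pos: [0.5192, 0.1416, 0.0125]
tcp_rot: [0.991, 0.137, 0.002, 0.001]
contact_force: [4.0, -4.7, 3.6]
opening: 0.125
finger_force: 34.8
```

```bash
python3 - <<'E'
from plant import *
from h import *
s=get_state();print(where(s))
im=read_camera("side")[:,:,::-1].copy();im=cv2.resize(im[215:345,230:370],None,fx=5,fy=4.5,interpolation=2)
for t,col in((0,(0,0,255)),(.08,(255,0,0))):
  for u,v in proj(pts([.4727,.301,-1.294,t],.055,.005),camera_params("side")):
    cv2.drawMarker(im,(int((u-230)*5),int((v-215)*4.5)),col,0,14,1)
cv2.imwrite("pics/c5.png",im)
E
```

```text
('r 0.1660 th -0.021 x 0.1660', array([0.5191, 0.1416, 0.0315]), array([ 4. , -4.7,  3.6]), array([-0.49, -0.55,  0.1 ]), 0.125)
```

View pics/c5.png

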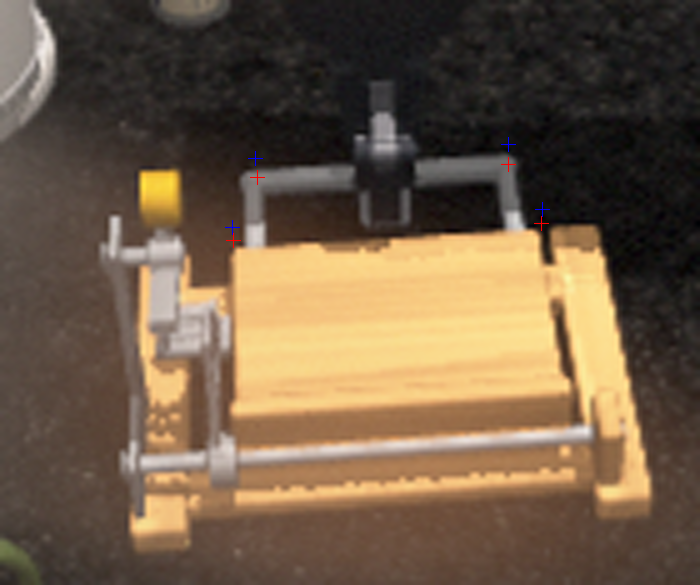

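The bar ends at (250,178) and (510,163) match the red prediction for 0 rad, and the upward force now shows contact. I'll release and then back straight up.

Call:
move_arm:
  moves:
    - [0.2,[0,0,0],[0,0,0]]
    - [0.3,[0,0,0],[0,0,0]]
    - [0.4,[0,0,0],[0,0,0]]
    - [0.45,[0,0,0],[0,0,0]]
    - [0.45,[0,0,0],[0,0,0]]
    - [0.45,[0,0,0],[0,0,0]]
    - [0.45,[0,0,0],[0,0,0]]
    - [0.45,[0,0,0],[0,0,0]]
    - [0.45,[0,0,0],[0,0,0]]
    - [0.45,[0,0,0],[0,0,0]]

```text
time: 12.95
eef_pos: [0.5174, 0.1426, 0.0112]
tcp_rot: [0.991, 0.136, -0.0, -0.0]
contact_force: [0.4, 0.3, -1.0]
opening: 0.45
finger_force: 0.0
```

Call:
move_arm:
  moves:
    - [0.45,[0,0,-0.005],[0,0,0]]
    - [0.45,[0,0,-0.01],[0,0,0]]
    - [0.45,[0,0,-0.02],[0,0,0]]
    - [0.45,[0,0,-0.02],[0,0,0]]
    - [0.45,[0,0,-0.03],[0,0,0]]
    - [0.45,[0,0,-0.03],[0,0,0]]
    - [0.45,[0,0,-0.03],[0,0,0]]
    - [0.45,[0,0,-0.02],[0,0,0]]
    - [0.45,[0,0,0],[0,0,0]]
    - [0.45,[0,0,0],[0,0,0]]

```text
time: 13.78
eef_pos: [0.5184, 0.1427, 0.1786]
tcp_rot: [0.991, 0.136, 0.002, 0.0]
contact_force: [0.7, -1.2, -0.4]
opening: 0.451
finger_force: 0.0
```

```bash
python3 - <<'E'
from plant import *
from h import *
s=get_state();print(where(s))
im=read_camera("side")[:,:,::-1].copy();im=cv2.resize(im[190:345,230:370],None,fx=4,fy=3.5,interpolation=2)
for u,v in proj(pts([.4727,.301,-1.294,0],.055,.005),camera_params("side")):
    cv2.drawMarker(im,(int((u-230)*4),int((v-190)*3.5)),(0,0,255),0,14,1)
cv2.imwrite("pics/c6.png",im)
E
```

```text
('r 0.2315 th 0.779 x 0.1648', array([0.5183, 0.1427, 0.1976]), array([ 0.7, -1.2, -0.4]), array([-0.01, -0.01, -0.04]), 0.451)
```

View pics/c6.png

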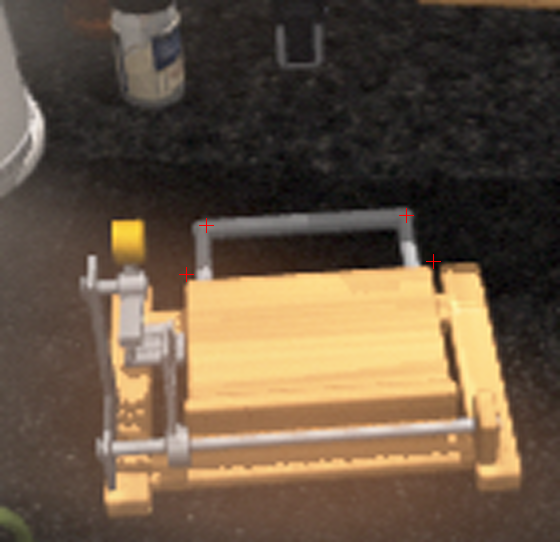

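The board lies flat: the bar ends are on the 0 rad prediction at (206,226) and (405,215). The gripper is clear above it. Handing in.

```bash
python3 -c "
from plant import *
print(sign_off())"
```

```text
the job is handed in; nothing more can be done
None
```

The recipe stand is folded flat and the gripper is clear of it; I kept away from the phone stand, and the job is handed in at about 14 s, with no verdict shown.

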